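Clear the roll off its peg and close up the box rack

TASK

The green paper roll on the rack's peg sticks out into the track and stops the game boxes from closing up: lift it off its peg and lay it flat in the white basket. Then slide the three boxes along the rack, without lifting any of them, until you feel the whole row come up tight against the dark end board; the felt pad on that board has just been glued, so hold the row against it with a steady 12 N or so for a good second (over 18 N would squeeze the glue out), then draw back. Leave the mug, paint jar, glue stick, blue roll and stapler where they are.

Things in the scene. Friction and masses are not known exactly. Their poses are not given: they have to be found in the camera images.
- rack: plywood box rack, fixed. Origin: underside, mid-track. The track runs along its y, floor at z = 8 mm, 70 mm wide (x -35 to +35 mm), y from -160 mm (open end, no wall) to +155 mm (end board). Far side (x +35 to +45): wall, top at z = 34 mm; near side: 4 mm thick lip, top at z = 14 mm.
- peg_top (a point): centre of the top of the dark wooden roll peg beside the track (rack frame -49, +43, 78 mm). The peg is upright, 14 mm in diameter, with a 26 mm diameter collar at its foot whose top (z = 16 mm) carries the roll.
- end_face (a point): centre of the end board's felt-lined inner face at the track floor (rack frame 0, +155, 8 mm); axes as the rack's, y points from the boxes into the board. The closed row is 162 mm long, so it then ends 162 mm before this point.
- endboard: thin dark wooden end board at the rack's +y end, 84 mm wide, 62 mm high above the track floor, 10 mm thick; it is fixed to the rack. Origin: lower edge of its inner face, 3 mm in +x from end_face.
- green_roll: green paper roll wound on a cardboard core, 64 mm outer diameter, 44 mm high, bore 20 mm, about 120 g, standing axis upright on the collar of the rack's peg, its side reaching 18 mm into the track. Origin: centre of its underside; z is its axis.
- red_box: red game box with a paper label on top, upright on the rack floor: 62 mm along the rack's y, 64 mm along x, 60 mm high, about 260 g. Origin: centre of its underside; axes as the rack's at the start. The three boxes may stand in any order along the rack.
- blue_box: blue game box with a paper label on top, upright on the rack floor: 54 mm along the rack's y, 64 mm along x, 60 mm high, about 220 g. Origin: centre of its underside; axes as the rack's at the start. The three boxes may stand in any order along the rack.
- yellow_box: yellow game box with a paper label on top, upright on the rack floor: 46 mm along the rack's y, 64 mm along x, 60 mm high, about 190 g. Origin: centre of its underside; axes as the rack's at the start. The three boxes may stand in any order along the rack.
- basket: shallow white open basket, 150 x 150 mm outside, 30 mm high, walls and floor about 4 to 5 mm, fixed. Origin: centre of its underside. It stands to the left or to the right in front of the robot (a red pencil tray of the same size is on the other side).
- mug: white mug, 76 mm diameter, 85 mm high, handle at its +y; origin centre of underside. Leave alone.
- paint_jar: paint jar with orange cap, 60 mm diameter, 75 mm high; origin centre of underside. Leave alone.
- glue_stick: upright red glue stick, 28 mm diameter, 85 mm high; origin centre of underside. Leave alone.
- blue_roll: blue paper roll lying flat on the table, 58 mm diameter, 25 mm high; origin centre of underside. It is not the roll to move.
- stapler: grey and black stapler, 130 mm long (x), 36 mm wide, 42 mm high; origin centre of underside. Leave alone.
Not all that is in view belongs to the job. Of the things that look like the green_roll, the middle-sized one is meant.

How it is judged:
On the way, in this order (a step that is already met when the one before it is completed fails the run):
1. the green roll lies flat in the basket, let go (x of green_roll in the frame of basket between -0.055 and 0.055 m and y of green_roll in the frame of basket between -0.055 and 0.055 m and z of green_roll in the frame of basket below 0.015 m and angle between green_roll's own z axis and vertical below 0.15 rad and contact force between green_roll and the fingers below 0.05 N), for 0.3 s.
2. the row is closed up and held against the end board with a steady 7 to 18 N for 0.8 s (y of red_box in the frame of end_face above -0.135 m and z of each of red_box, blue_box, yellow_box in the frame of end_face below 0.004 m and angle between the x axis of each of red_box, blue_box, yellow_box and the x axis of rack, either way round below 0.08 rad and angle between each of red_box, blue_box, yellow_box's own z axis and vertical below 0.06 rad and y of blue_box in the frame of end_face above -0.139 m and y of yellow_box in the frame of end_face above -0.143 m and contact force between endboard and anything else between 7 and 18 N), for 0.8 s.
At the end, for the whole second after the job is handed in: The green roll lies flat, let go, on the basket floor, within 55 mm of its centre each way; the three boxes stand on the rack floor, square to it (0.08 rad), in any order, the row ending at most 4 mm beyond its own 162 mm length from the end board; all at rest (all of step 1 and y of red_box in the frame of end_face above -0.135 m and z of each of red_box, blue_box, yellow_box in the frame of end_face below 0.004 m and angle between the x axis of each of red_box, blue_box, yellow_box and the x axis of rack, either way round below 0.08 rad and angle between each of red_box, blue_box, yellow_box's own z axis and vertical below 0.06 rad and y of blue_box in the frame of end_face above -0.139 m and y of yellow_box in the frame of end_face above -0.143 m and linear speed of each of red_box, blue_box, yellow_box, green_roll below 0.02 m/s); the robot touches nothing.
It fails at once if the end board is pressed with more than 25 N (contact force between endboard and anything else above 25 N).
It fails at once if a box is lifted more than 15 mm off the track floor or tipped over 0.4 rad (z of any of red_box, blue_box, yellow_box in the frame of end_face above 0.015 m or angle between any of red_box, blue_box, yellow_box's own z axis and vertical above 0.4 rad).
It fails at once if a bystander (mug, paint jar, glue stick, blue roll, stapler) is moved more than 20 mm (distance of any of mug, paint_jar, glue_stick, blue_roll, stapler from where it was at the start of the episode above 0.02 m).
It also fails if it takes over 72 s, if anything falls off the work surface, if the arm or the gripper's body presses on something with over 40 N, if the wrist force passes 120 N, or if a joint passes its speed limit or range.

ROBOT

A 6-joint arm with a two-finger parallel gripper is mounted at the origin on the work surface. World frame = base frame: x ahead of the robot, y to its left, z up, the work surface at z = 0. Lengths are in m, angles in rad, forces in N, time in s.
With the tool pointing down it reaches from about 0.325 to 0.775 m from the base axis. Payload 5.5 kg.
Tool frame: the origin (TCP) lies on the centre line of the jaws, within the pads' length; the fingertips stand 14 mm ahead of it and the grasp point (between the pads) lies 5 mm behind it; z points along the fingers, y is the line along which they close (so a half turn about z gives the same grasp; the last joint's range is limited). The gripper opens to 85 mm and grips with 20 to 120 N. Pads are 22 mm wide; open, the fingers measure 114 mm over their backs; the gripper's body (76 mm by 85 mm) begins 54 mm behind the grasp point. The pads swing forward as they close: fully open they stand 13 mm farther back than shut.
Start: joints at [-1.352, 0.091, 1.231, -0, 1.82, -0.057], TCP at [0.163, -0.577, 0.245] pointing down, gripper open.
Joint ranges: [-2.87, 2.87], [-0.86, 2.18], [0.17, 2.46], [-1.51, 4.65], [0.06, 2.69], [-2.65, 2.65]. Speed limits (rad/s): [2.57, 2.57, 3.01, 3.14, 3.14, 3.14].

INTERFACE

Orientations are given as a 3x3 rotation matrix whose columns are the frame's x, y, z axes.
In Python, from rig import * gives the robot as it stands.
- The arm moves only by the tool carry_out, never from a script. Its argument "increments" is a list of rows, each a list of 2 entries, a list of its own where there are three numbers: the shift along the tool's x, y, z in mm, then the turn, a rotation vector about the tool's x, y, z in rad. In form: [[[x, y, z], [rx, ry, rz]], ...]. A call has 1 to 8 rows; each row shifts and turns the commanded pose from where the row before left it, along the tool's axes as they then stand; what a row does not reach is not made up. A row lasts 1/12 s, in which the tool goes at most 41.7 mm and 7.16 degrees, less where a joint would pass 70% of its speed; a pose out of reach is approached as far as the arm can. A call with a gripper value outside its range is refused whole. "hand" is the opening, from -1 (shut) to 1 (fully open), so that 0 is half open, set as the call begins (left out, the last holds). The fingers move at their own pace and stop on an object; "newtons" is the grip in N (left out, the last holds). Time passes only in rows, so rows that do not move let the fingers close. It gives the time, the measured TCP pose, the force and the opening at its end, in the units of the state.
- read_state(): the state, without advancing time (a new reading comes with each control period).
- snapshot(name): name is "side" or "top" or "wrist"; returns a dict with "frame" (420x560x3 uint8, blue, green, red), "mtx" (3x3 intrinsics, pixels), "k1" (the pictures are not rectified: a ray, as slopes to the right and down, at radius r is drawn at 1 + k1 r^2 times it, then the intrinsics apply), "world_from_camera" (4x4, takes a point from camera to world coordinates). Camera axes: x right, y down, z forward; pixel columns grow to the right and rows downward; lengths in m; the calibration is good to about 2 mm. A picture is of the moment at which its call begins. There is no depth.
- hand_in(): hands the job in, once; it reports no verdict.
Trained networks look in a picture, given as the dict that the camera call returned (one of the last four; its "shot" number tells which), for a name from the list of things; names that differ only in an ending like _2 or _b are one class to them, and where a whole thing is asked for, a point or a joint stands for the part that bears it (a point fixed in the world has none). Each returns a list of dicts, best first, with "score" (0 to 1); they miss things now and then, are a little off and sometimes report something else, mostly with a low value. They report only what shows in the picture. A call takes as long as a camera call. They do not tell look-alikes from the thing itself.
- search_frame(picture, name): "xyz" ([x, y, z] in m, in world coordinates, good to about 4 mm: the middle of the surface that is visible of it).
- masks_of(picture, name): "region" (420x560 bool, what is visible of it).
- pinpoint(picture, name): "xyz" ([x, y, z] in m, in world coordinates, good to about 4 mm: a listed point, or the origin of a listed thing).
The state is a dict: "time_s": time; "joints": joint angles; "joint_vel": joint speeds; "joint_efforts": joint torques, N m; "tool_pos": TCP position; "eef_rot": TCP orientation; "wrist_force": force on the tool from outside, world axes, zero at the start; "ft_torque": the same for the moment, N m; "finger_gap": finger opening in m.
Only numpy, scipy, OpenCV 4.12 (cv2) and the standard library are available. Lean on these libraries where they do the work, as an engineer would, in place of code of your own. Each camera call takes 0.05 s, during which the arm holds its last target. There are 200 camera calls.

## Working session

There is one attempt and no reset: what is moved stays moved. The work goes in short steps, Python scripts to look and compute and a tool call to move; the robot and the scene stay as the last step left them, time stands still between calls to the robot, and variables do not carry over. Pictures are saved under pics/ and viewed, on a budget of 10 in all, crops included, one or two more only if the job needs it, and the job is handed in when it is done.

Besides the shell and the picture viewer there is one more tool, called after "Call:" as name(argument=value, ...), one argument or row to a line, values as JSON. carry_out: Moves the arm, as the interface text tells. Its arguments: {"type":"object","properties":{"increments":{"type":"array","items":{"type":"array"}},"hand":{"type":"number"},"newtons":{"type":"number"}},"required":["increments"]}

```bash
mkdir -p pics; ls
cat > h.py <<'E'
from rig import *
import numpy as np, cv2
def ray(s,u,v):
    K=s["mtx"];k=s["k1"]
    d=np.array([(u-K[0,2])/K[0,0],(v-K[1,2])/K[1,1]]);x=d.copy()
    for _ in range(20): x=d/(1+k*(x@x))
    T=s["world_from_camera"];return T[:3,3],T[:3,:3]@np.array([x[0],x[1],1])
def at_z(s,u,v,z):
    o,d=ray(s,u,v);return o+d*(z-o[2])/d[2]
def proj(s,p):
    T=np.linalg.inv(s["world_from_camera"]);c=T[:3,:3]@np.array(p)+T[:3,3];x=c[:2]/c[2]
    x=x*(1+s["k1"]*(x@x));K=s["mtx"];return K[0,0]*x[0]+K[0,2],K[1,1]*x[1]+K[1,2]
E
python3 - <<'E'
from h import *
np.set_printoptions(precision=4,suppress=True)
st=read_state();print(st)
for n in("top","side"):
    s=snapshot(n);cv2.imwrite(f"pics/{n}0.png",s["frame"])
    print(n,s["world_from_camera"][:3,3])
    for t in "green_roll red_box blue_box yellow_box basket rack endboard peg_top end_face mug paint_jar glue_stick blue_roll stapler".split():
        for f in (pinpoint,):
            print(t,[(np.round(r["xyz"],3),round(r["score"],2),np.round(proj(s,r["xyz"]))) for r in f(s,t)[:4]])
E
```

```text
pics
{'time_s': 0.0, 'joints': array([-1.3517,  0.0918,  1.2319, -0.    ,  1.8198, -0.0567]), 'joint_vel': array([-0.0002, -0.0004, -0.0019,  0.0018, -0.0013,  0.0009]), 'joint_efforts': array([ -0.0013, -45.873 , -41.8032,   0.0001,   0.0117,   0.    ]), 'tool_pos': array([ 0.1633, -0.5771,  0.2442]), 'eef_rot': array([[ 0.9622,  0.2723, -0.0004],
       [ 0.2723, -0.9622,  0.0019],
       [ 0.0001, -0.0019, -1.    ]]), 'wrist_force': array([-0.3918,  0.8783,  0.9882]), 'ft_torque': array([-0.0133, -0.0308, -0.0037]), 'finger_gap': 0.08502627742483662}
top [ 0.3843 -0.0768  1.2653]
green_roll [(array([0.505, 0.066, 0.01 ]), 0.73, array([239., 246.])), (array([ 0.422, -0.019, -0.004]), 0.73, array([271., 277.])), (array([ 0.701, -0.017,  0.003]), 0.67, array([268., 174.])), (array([0.567, 0.126, 0.008]), 0.16, array([216., 223.]))]
red_box [(array([0.57 , 0.128, 0.01 ]), 0.92, array([215., 223.])), (array([ 0.613, -0.418,  0.002]), 0.5, array([417., 202.]))]
blue_box [(array([ 0.54 , -0.003,  0.011]), 0.63, array([264., 232.]))]
yellow_box [(array([ 0.527, -0.085,  0.007]), 0.76, arr
[... 1801 characters left out ...]
7, array([280., 262.])), (array([0.576, 0.171, 0.006]), 0.67, array([239., 309.]))]
endboard [(array([0.579, 0.173, 0.008]), 0.84, array([237., 308.]))]
peg_top [(array([0.509, 0.07 , 0.075]), 0.96, array([285., 262.]))]
end_face [(array([0.572, 0.175, 0.012]), 0.77, array([239., 309.]))]
mug [(array([0.747, 0.156, 0.002]), 0.81, array([174., 279.]))]
paint_jar [(array([ 0.739, -0.174,  0.001]), 0.69, array([241., 190.])), (array([0.386, 0.114, 0.003]), 0.33, array([333., 316.]))]
glue_stick [(array([ 0.373, -0.118,  0.001]), 0.92, array([365., 240.]))]
blue_roll [(array([0.387, 0.114, 0.003]), 0.93, array([332., 316.]))]
stapler [(array([ 0.611, -0.419, -0.   ]), 0.62, array([312., 152.]))]
```

Run:
```python
import cv2,numpy as np
a=cv2.imread("pics/top0.png")[130:330,170:450];b=cv2.imread("pics/side0.png")[140:340,150:430]
cv2.imwrite("pics/c0.png",np.hstack([cv2.resize(x,None,fx=1.42,fy=1.42*1,interpolation=2) for x in(a,b)]))
cv2.imwrite("pics/c1.png",cv2.resize(b[60:190,30:210],(792,572),interpolation=2))
```

```text
(no output)
```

View pics/top0.png

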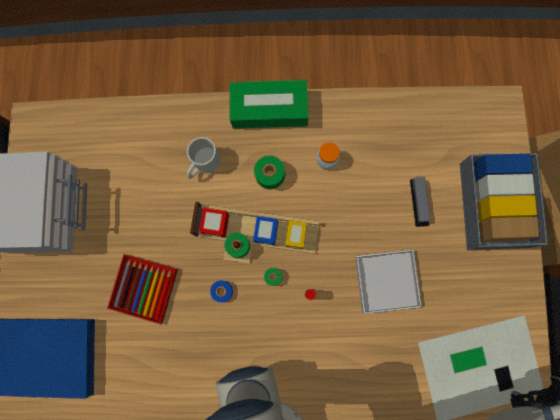

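View pics/c1.png

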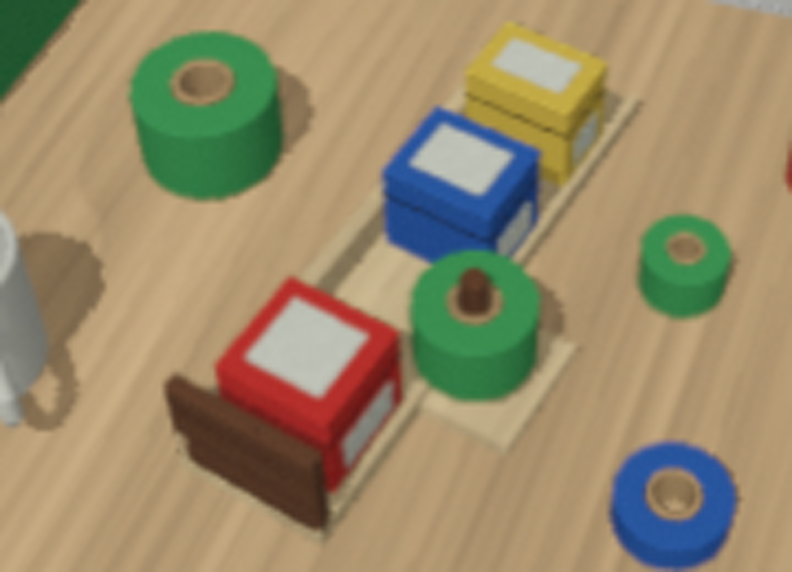

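The top picture shows the rack running from the end board (197,220) to its open end (318,236). There are three green rolls: a large one at (269,172) on the table, a small one at (274,277) on the table, and a middle-sized one at (237,245). The crop shows the middle-sized one sitting on the peg with the peg top through its bore, so that's the one meant. The basket is at (388,281), on the robot's right.

Call:
carry_out(
  increments=[
    [[25,-26.5,2],[0,0,0]],
    [[25,-26.5,2],[0,0,0]],
    [[25,-26.5,2],[0,0,0]],
    [[25,-26.5,2],[0,0,0]],
    [[25,-26.5,2],[0,0,0]],
    [[25,-26.5,2],[0,0,0]],
    [[25,-26.5,2],[0,0,0]],
    [[25,-26.5,2],[0,0,0]],
  ],
  hand=1,
)

```text
time_s: 2.17
tool_pos: [0.2985, -0.3173, 0.2294]
eef_rot: [[0.962, 0.272, 0.001], [0.272, -0.962, -0.0], [0.0, 0.001, -1.0]]
wrist_force: [0.8, 0.3, 0.6]
finger_gap: 0.0857
```

Call:
carry_out(
  increments=[
    [[25,-26.5,2],[0,0,0]],
    [[25,-26.5,2],[0,0,0]],
    [[25,-26.5,2],[0,0,0]],
    [[25,-26.5,2],[0,0,0]],
    [[25,-26.5,2],[0,0,0]],
    [[25,-26.5,2],[0,0,0]],
    [[25,-26.5,2],[0,0,0]],
    [[25,-26.5,2],[0,0,0]],
  ],
)

```text
time_s: 2.83
tool_pos: [0.4333, -0.0586, 0.2136]
eef_rot: [[0.962, 0.272, 0.001], [0.272, -0.962, -0.0], [0.001, 0.001, -1.0]]
wrist_force: [1.2, -1.5, -0.5]
finger_gap: 0.0855
```

Call:
carry_out(
  increments=[
    [[25,-26.5,2],[0,0,0]],
    [[25,-26.5,2],[0,0,0]],
    [[25,-26.5,2],[0,0,0]],
    [[0,0,0],[0,0,-0.12]],
    [[0,0,0],[0,0,-0.12]],
    [[0,0,0],[0,0,-0.12]],
    [[0,0,0],[0,0,-0.12]],
    [[0,0,0],[0,0,-0.12]],
  ],
)

```text
time_s: 3.5
tool_pos: [0.4833, 0.0367, 0.2073]
eef_rot: [[0.635, 0.772, 0.0], [0.772, -0.635, -0.0], [0.0, 0.0, -1.0]]
wrist_force: [-0.4, 0.2, 0.1]
finger_gap: 0.0856
```

Call:
carry_out(
  increments=[
    [[0,0,0],[0,0,-0.12]],
    [[0,0,0],[0,0,-0.12]],
    [[0,0,0],[0,0,-0.12]],
    [[0,0,0],[0,0,-0.12]],
    [[0,0,0],[0,0,0]],
    [[0,0,0],[0,0,0]],
  ],
)

```text
time_s: 4.0
tool_pos: [0.4833, 0.0365, 0.2074]
eef_rot: [[0.217, 0.976, 0.0], [0.976, -0.217, -0.0], [0.0, 0.0, -1.0]]
wrist_force: [0.1, 0.2, -0.1]
finger_gap: 0.0854
```

Run:
```python
from h import *
from scipy.optimize import least_squares
st=read_state()
s=snapshot("wrist");cv2.imwrite("pics/w0.png",s["frame"])
W={}
for t in "green_roll red_box blue_box yellow_box rack peg_top end_face endboard".split():
    print(t,[(np.round(r["xyz"],4),round(r["score"],2),np.round(proj(s,r["xyz"]))) for r in pinpoint(s,t)[:2]])
# green top centre from mask
for r in masks_of(s,"green_roll")[:2]:
    m=r["region"].astype(np.uint8);c=max(cv2.findContours(m,0,1)[0],key=cv2.contourArea)
    e=cv2.fitEllipse(c);print("ell",e,r["score"],at_z(s,*e[0],0.06))
print(proj(s,[.504,.07,.078]),st["tool_pos"])
```

```text
green_roll [(array([ 0.4255, -0.0199,  0.0016]), 0.94, array([238., 253.])), (array([ 0.6992, -0.0199, -0.0013]), 0.64, array([496., 198.]))]
red_box [(array([0.5661, 0.127 , 0.0061]), 0.66, array([347.,  77.]))]
blue_box [(array([ 0.5411, -0.0073,  0.0089]), 0.87, array([345., 221.])), (array([ 0.53  , -0.0827,  0.0049]), 0.18, array([345., 287.]))]
yellow_box [(array([0.5442, 0.0212, 0.0008]), 0.69, array([342., 192.])), (array([ 0.5257, -0.0833,  0.0022]), 0.55, array([341., 287.]))]
rack [(array([0.5452, 0.0202, 0.0028]), 0.91, array([343., 193.]))]
peg_top [(array([0.5005, 0.0709, 0.0774]), 0.59, array([292., 164.]))]
end_face [(array([0.5717, 0.1742, 0.0085]), 0.69, array([345.,  19.]))]
endboard [(array([0.5771, 0.1744, 0.0073]), 0.93, array([351.,  18.]))]
ell ((514.1438598632812, 202.62351989746094), (96.07723236083984, 107.94857788085938), 110.60321807861328) 0.91 [ 0.67777764 -0.00415718  0.06      ]
ell ((233.6824493408203, 258.6887512207031), (46.53884506225586, 53.16910171508789), 25.0847110748291) 0.9 [ 0.43280796 -0.00222233  0.06      ]
(np.float64(296.92055089285736), np.float64(164.19761243407655)) [0.48331815 0.03646374 0.20736567]
```

View pics/w0.png

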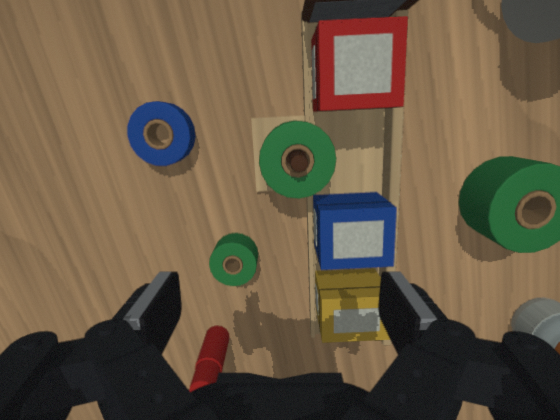

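Run:
```python
from h import *
from scipy.spatial.transform import Rotation as R
s=snapshot("wrist");f=s["frame"]
h=cv2.cvtColor(f,cv2.COLOR_BGR2HSV);m=cv2.inRange(h,(45,80,40),(85,255,255));m[:, :255]=0;m[:,345:]=0;m[:115]=0;m[205:]=0
c=max(cv2.findContours(m,0,1)[0],key=cv2.contourArea)
(u,v),r=cv2.minEnclosingCircle(c);print(u,v,r)
p=at_z(s,u,v,.06);print("roll top",p,"radius",at_z(s,u+r,v,.06)-p)
# rack yaw from labels/boxes and lip edges
for a,b,z in [((304,70),(311,310),.014),((403,100),(390,330),.034)]:
    P,Q=at_z(s,*a,z),at_z(s,*b,z);d=P-Q;print(P,Q,"yaw",-np.arctan2(d[0],d[1]))
```

```text
297.2183532714844 159.2008514404297 39.15608215332031
roll top [0.50528774 0.07136853 0.06      ] radius [ 0.03104493 -0.00677679  0.        ]
[0.52793066 0.14091815 0.014     ] [ 0.48860514 -0.09706865  0.014     ] yaw -0.16376259680800476
[0.60366321 0.09785845 0.034     ] [ 0.5649696  -0.12532203  0.034     ] yaw -0.17166718767361844
```

Call:
carry_out(
  increments=[
    [[19,6.5,0],[0,0,0]],
    [[19,6.5,0],[0,0,0]],
    [[0,0,0],[0,0,-0.03]],
    [[0,0,30],[0,0,0]],
    [[0,0,30],[0,0,0]],
    [[0,0,0],[0,0,0]],
  ],
  hand=1,
)

```text
time_s: 5.05
tool_pos: [0.5013, 0.0708, 0.1406]
eef_rot: [[0.184, 0.983, -0.01], [0.983, -0.184, -0.001], [-0.003, -0.01, -1.0]]
wrist_force: [-0.1, -0.1, -2.1]
finger_gap: 0.0851
```

Run:
```python
from h import *
st=read_state();s=snapshot("wrist");cv2.imwrite("pics/w1.png",s["frame"])
print(st["tool_pos"],st["eef_rot"])
print([(np.round(r["xyz"],4),round(r["score"],2)) for r in pinpoint(s,"peg_top")[:2]],[(np.round(r["xyz"],4),round(r["score"],2)) for r in pinpoint(s,"green_roll")[:2]])
```

```text
[0.50132931 0.07077201 0.14060337] [[ 1.83838436e-01  9.82901787e-01 -1.03685338e-02]
 [ 9.82952954e-01 -1.83855778e-01 -7.36677969e-04]
 [-2.63039694e-03 -1.00563512e-02 -9.99945974e-01]]
[(array([0.5   , 0.0716, 0.0773]), 0.7), (array([ 0.543 , -0.0084,  0.008 ]), 0.44)] [(array([0.5078, 0.067 , 0.0149]), 0.94), (array([ 0.702 , -0.0198, -0.0014]), 0.8)]
```

View pics/w1.png

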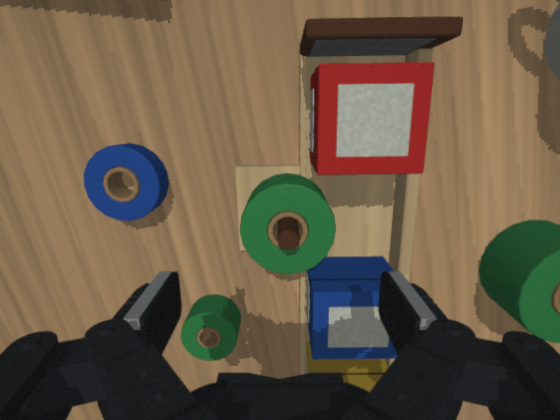

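```bash
cat > roll.py <<'E'
from h import *
st=read_state();s=snapshot("wrist");f=s["frame"]
h=cv2.cvtColor(f,cv2.COLOR_BGR2HSV);m=cv2.inRange(h,(45,80,40),(85,255,255));m[:,:239]=0;m[:,338:]=0;m[:165]=0;m[275:]=0
c=max(cv2.findContours(m,0,1)[0],key=cv2.contourArea)
(u,v),r=cv2.minEnclosingCircle(c);p=at_z(s,u,v,.06);print(u,v,r,p,np.linalg.norm(at_z(s,u+r,v,.06)-p))
print(st["tool_pos"],st["joint_vel"],"\n",st["eef_rot"],"tool-frame delta mm",1e3*st["eef_rot"].T@(p-st["tool_pos"]))
E
python3 roll.py
```

```text
281.45220947265625 221.3480987548828 48.55277633666992 [0.50621313 0.07504866 0.06      ] 0.032654174795786826
[0.5043443  0.07079585 0.14847248] [-0.00234902 -0.01511327 -0.03518743  0.00115071 -0.0043651  -0.00107621] 
 [[ 1.84133513e-01  9.82901051e-01  6.10428142e-04]
 [ 9.82901230e-01 -1.84133567e-01  3.27118448e-05]
 [ 1.44552818e-04  5.93967225e-04 -9.99999813e-01]] tool-frame delta mm [ 4.51141384  1.00124371 88.47374001]
```

Call:
carry_out(
  increments=[
    [[2,1,20],[0,0,0]],
    [[0,0,25],[0,0,0]],
    [[0,0,25],[0,0,0]],
    [[0,0,22],[0,0,0]],
    [[0,0,15],[0,0,0]],
    [[0,0,8],[0,0,0]],
    [[0,0,0],[0,0,0]],
    [[0,0,0],[0,0,0]],
  ],
)

```text
time_s: 5.92
tool_pos: [0.5065, 0.0726, 0.034]
eef_rot: [[0.184, 0.983, 0.002], [0.983, -0.184, 0.0], [0.001, 0.002, -1.0]]
wrist_force: [1.1, 0.0, 0.1]
finger_gap: 0.0856
```

Call:
carry_out(
  increments=[
    [[0,0,0],[0,0,0]],
    [[0,0,0],[0,0,0]],
    [[0,0,0],[0,0,0]],
    [[0,0,0],[0,0,0]],
    [[0,0,0],[0,0,0]],
    [[0,0,0],[0,0,0]],
    [[0,0,0],[0,0,0]],
  ],
  hand=-0.1,
  newtons=30,
)

```text
time_s: 6.5
tool_pos: [0.5067, 0.0727, 0.0344]
eef_rot: [[0.184, 0.983, 0.003], [0.983, -0.184, 0.0], [0.001, 0.003, -1.0]]
wrist_force: [-0.3, -0.2, 6.2]
finger_gap: 0.062
```

Call:
carry_out(
  increments=[
    [[0,0,-5],[0,0,0]],
    [[0,0,-12],[0,0,0]],
    [[0,0,-15],[0,0,0]],
    [[0,0,-18],[0,0,0]],
    [[0,0,-20],[0,0,0]],
    [[0,0,-20],[0,0,0]],
    [[0,0,-15],[0,0,0]],
    [[0,0,0],[0,0,0]],
  ],
)

```text
time_s: 7.17
tool_pos: [0.5072, 0.0728, 0.1422]
eef_rot: [[0.184, 0.983, 0.007], [0.983, -0.184, 0.001], [0.002, 0.007, -1.0]]
wrist_force: [0.4, -0.3, 0.2]
finger_gap: 0.062
```

Run:
```python
from h import *
st=read_state();print(st["tool_pos"],st["wrist_force"],st["finger_gap"])
s=snapshot("side");cv2.imwrite("pics/s1.png",s["frame"][120:360,120:460])
for t in("basket","red_box","blue_box","yellow_box","green_roll"): print(t,[(np.round(r["xyz"],4),round(r["score"],2)) for r in pinpoint(s,t)[:3]])
```

```text
[0.50716192 0.07276861 0.14222887] [ 0.38702413 -0.34416154  0.15387307] 0.062043168560869326
basket [(array([ 4.016e-01, -3.208e-01, -4.000e-04]), 0.77)]
red_box [(array([0.5688, 0.1275, 0.005 ]), 0.93)]
blue_box [(array([ 0.5405, -0.0053,  0.0066]), 0.64)]
yellow_box [(array([0.3858, 0.1153, 0.0032]), 0.66)]
green_roll [(array([ 0.7027, -0.0187,  0.0011]), 0.74), (array([ 0.4197, -0.0221,  0.0016]), 0.7), (array([0.5083, 0.0721, 0.1274]), 0.56)]
```

View pics/s1.png

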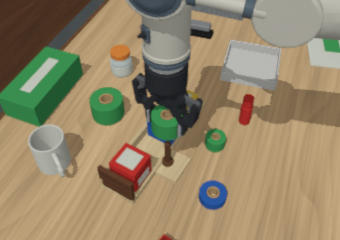

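The roll is off: the bare peg shows at (168,155) in the crop, and the roll hangs level in the jaws. Next I'll carry it to the basket.

Call:
carry_out(
  increments=[
    [[-15,-1,0],[0,0,0]],
    [[-25,-1.8,0],[0,0,0]],
    [[-32,-2.3,0],[0,0,0]],
    [[-32,-2.3,0],[0,0,0]],
    [[-32,-2.3,0],[0,0,0]],
    [[-32,-2.3,0],[0,0,0]],
    [[-32,-2.3,0],[0,0,0]],
    [[-32,-2.3,0],[0,0,0]],
  ],
)

```text
time_s: 8.13
tool_pos: [0.4454, -0.1535, 0.1362]
eef_rot: [[0.184, 0.983, -0.001], [0.983, -0.184, 0.001], [0.0, -0.002, -1.0]]
wrist_force: [0.2, -1.3, -1.3]
finger_gap: 0.062
```

Call:
carry_out(
  increments=[
    [[-32,-2.3,0],[0,0,0]],
    [[-32,-2.3,0],[0,0,0]],
    [[-32,-2.3,0],[0,0,0]],
    [[-30,-2.2,0],[0,0,0]],
    [[-25,-1.8,0],[0,0,0]],
    [[-20,-1.4,0],[0,0,0]],
    [[0,0,0],[0,0,0]],
    [[0,0,0],[0,0,0]],
  ],
)

```text
time_s: 8.8
tool_pos: [0.4022, -0.3185, 0.136]
eef_rot: [[0.186, 0.983, -0.002], [0.983, -0.186, 0.002], [0.002, -0.002, -1.0]]
wrist_force: [-0.8, 1.2, -1.5]
finger_gap: 0.0617
```

Run:
```python
from h import *
st=read_state();print(st["tool_pos"],st["finger_gap"])
s=snapshot("top")
m=masks_of(s,"basket")[0]["region"].astype(np.uint8)
for n in ("wrist","top"):
    s=snapshot(n);print(n,[(np.round(r["xyz"],4),round(r["score"],2)) for r in pinpoint(s,"basket")[:2]])
    if n=="wrist": cv2.imwrite("pics/w2.png",s["frame"])
p=np.array([.404,-.32,0]);print("delta",1e3*st["eef_rot"].T@(p-st["tool_pos"]))
```

```text
[ 0.40221284 -0.31851011  0.1360215 ] 0.06167884451679443
wrist [(array([ 0.403 , -0.3216, -0.003 ]), 0.7)]
top [(array([ 4.067e-01, -3.209e-01, -2.000e-04]), 0.88)]
delta [ -1.3375384    2.29366079 136.0154848 ]
```

View pics/w2.png

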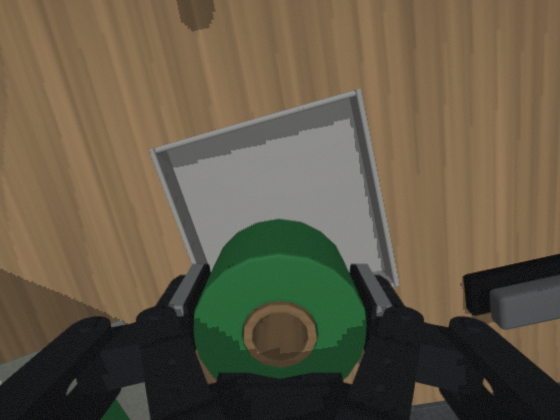

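The roll is held level, with the basket (corners near (153,151), (359,92) and (397,284)) beneath it. The networks put the basket within about 3 mm of the tool, so I can lower it.

Call:
carry_out(
  increments=[
    [[-1,2,20],[0,0,0]],
    [[0,0,25],[0,0,0]],
    [[0,0,25],[0,0,0]],
    [[0,0,18],[0,0,0]],
    [[0,0,12],[0,0,0]],
    [[0,0,6],[0,0,0]],
    [[0,0,0],[0,0,0]],
    [[0,0,0],[0,0,0]],
  ],
)

```text
time_s: 9.77
tool_pos: [0.4052, -0.3197, 0.0322]
eef_rot: [[0.184, 0.983, 0.001], [0.983, -0.184, -0.001], [-0.001, 0.001, -1.0]]
wrist_force: [0.0, 0.1, -0.9]
finger_gap: 0.0623
```

Call:
carry_out(
  increments=[
    [[0,0,2],[0,0,0]],
    [[0,0,2],[0,0,0]],
    [[0,0,2],[0,0,0]],
    [[0,0,0],[0,0,0]],
  ],
)

```text
time_s: 10.1
tool_pos: [0.4048, -0.3196, 0.0253]
eef_rot: [[0.184, 0.983, 0.0], [0.983, -0.184, -0.0], [-0.0, 0.0, -1.0]]
wrist_force: [0.5, -0.4, -1.7]
finger_gap: 0.0617
```

Call:
carry_out(
  increments=[
    [[0,0,1.5],[0,0,0]],
    [[0,0,0],[0,0,0]],
  ],
)

```text
time_s: 10.27
tool_pos: [0.4047, -0.3195, 0.0236]
eef_rot: [[0.184, 0.983, -0.0], [0.983, -0.184, 0.0], [0.0, -0.0, -1.0]]
wrist_force: [0.2, 0.5, -2.1]
finger_gap: 0.062
```

Call:
carry_out(
  increments=[
    [[0,0,0],[0,0,0]],
    [[0,0,0],[0,0,0]],
    [[0,0,0],[0,0,0]],
    [[0,0,0],[0,0,0]],
    [[0,0,0],[0,0,0]],
    [[0,0,0],[0,0,0]],
  ],
  hand=0.9,
)

```text
time_s: 10.77
tool_pos: [0.4048, -0.3196, 0.0239]
eef_rot: [[0.184, 0.983, 0.0], [0.983, -0.184, -0.0], [-0.0, 0.0, -1.0]]
wrist_force: [0.8, 0.2, 0.3]
finger_gap: 0.081
```

Call:
carry_out(
  increments=[
    [[0,0,-12],[0,0,0]],
    [[0,0,-25],[0,0,0]],
    [[0,0,-30],[0,0,0]],
    [[0,0,-30],[0,0,0]],
    [[0,0,-20],[0,0,0]],
    [[0,0,0],[0,0,0]],
  ],
)

```text
time_s: 11.27
tool_pos: [0.4065, -0.3212, 0.148]
eef_rot: [[0.184, 0.983, 0.008], [0.983, -0.184, -0.007], [-0.005, 0.009, -1.0]]
wrist_force: [-0.1, -0.6, 0.5]
finger_gap: 0.081
```

Run:
```python
from h import *
st=read_state();print(st["tool_pos"])
s=snapshot("side");cv2.imwrite("pics/s2.png",s["frame"][100:340,120:460])
ss=[s,snapshot("top")]
for s in ss:
  for t in("basket","green_roll","red_box","blue_box","yellow_box","end_face"): print(t,[(np.round(r["xyz"],4),round(r["score"],2)) for r in pinpoint(s,t)[:3]])
```

```text
[ 0.40652599 -0.32115337  0.14799875]
basket [(array([ 0.402 , -0.3208, -0.0007]), 0.97)]
green_roll [(array([ 0.7037, -0.0196, -0.0024]), 0.88), (array([ 0.4068, -0.3218,  0.0079]), 0.82), (array([ 0.4181, -0.0232,  0.0005]), 0.68)]
red_box [(array([0.5689, 0.1298, 0.0081]), 0.81)]
blue_box [(array([ 0.54  , -0.0062,  0.009 ]), 0.9), (array([0.5765, 0.1698, 0.0113]), 0.71), (array([ 0.6074, -0.4162,  0.0022]), 0.62)]
yellow_box [(array([ 0.5291, -0.0835,  0.0042]), 0.9)]
end_face [(array([0.572 , 0.1738, 0.0093]), 0.78), (array([ 0.6117, -0.4204, -0.002 ]), 0.72)]
basket [(array([ 4.072e-01, -3.208e-01, -4.000e-04]), 0.81)]
green_roll [(array([ 7.005e-01, -1.850e-02, -1.000e-04]), 0.93), (array([ 0.4227, -0.0231, -0.002 ]), 0.8), (array([ 0.4062, -0.3236,  0.0037]), 0.73)]
red_box [(array([0.569 , 0.1269, 0.009 ]), 0.95)]
blue_box [(array([ 0.5403, -0.0078,  0.0093]), 0.89)]
yellow_box [(array([ 0.5274, -0.0816,  0.01  ]), 0.9)]
end_face [(array([0.5731, 0.1647, 0.0112]), 0.92), (array([0.5059, 0.0685, 0.0816]), 0.16)]
```

View pics/s2.png

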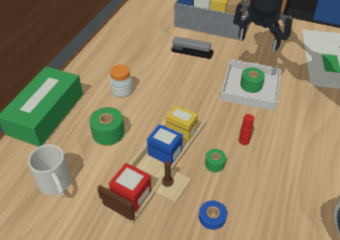

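The roll lies flat in the basket at (252,78) in the crop, and the boxes and bystanders are where they were. I'll shut the fingers and move behind the yellow box, at the open end of the rack.

Call:
carry_out(
  increments=[
    [[15,6,0],[0,0,0]],
    [[28,10.5,0],[0,0,0]],
    [[32,12,0],[0,0,0]],
    [[32,12,0],[0,0,0]],
    [[32,12,0],[0,0,0]],
    [[28,10.5,0],[0,0,0]],
    [[20,8,0],[0,0,0]],
    [[8,3,0],[0,0,0]],
  ],
  hand=-1,
)

```text
time_s: 12.63
tool_pos: [0.5145, -0.1389, 0.1408]
eef_rot: [[0.181, 0.983, 0.001], [0.983, -0.181, 0.001], [0.001, 0.0, -1.0]]
wrist_force: [-1.0, 0.5, 0.2]
finger_gap: 0.0
```

Call:
carry_out(
  increments=[
    [[0,0,0],[0,0,0]],
    [[0,0,0],[0,0,0]],
    [[0,0,0],[0,0,0]],
  ],
)

```text
time_s: 12.88
tool_pos: [0.5128, -0.1425, 0.1407]
eef_rot: [[0.185, 0.983, -0.0], [0.983, -0.185, -0.001], [-0.001, -0.0, -1.0]]
wrist_force: [-0.3, -0.3, -0.5]
finger_gap: 0.0001
```

Run:
```python
from h import *
st=read_state();s=snapshot("wrist");cv2.imwrite("pics/w3.png",s["frame"])
print(st["tool_pos"],st["finger_gap"],st["wrist_force"])
for t in("yellow_box","blue_box","red_box","end_face","rack"): print(t,[(np.round(r["xyz"],4),round(r["score"],2),np.round(1e3*st["eef_rot"].T@(r["xyz"]-st["tool_pos"]))) for r in pinpoint(s,t)[:2]])
```

```text
[ 0.51284527 -0.14251663  0.14072554] 6.992308620239032e-05 [-0.25127773 -0.25569156 -0.49991608]
yellow_box []
blue_box [(array([ 0.5432, -0.0097,  0.006 ]), 0.84, array([136.,   5., 135.]))]
red_box [(array([ 0.5255, -0.0849,  0.0053]), 0.57, array([ 59.,   2., 135.]))]
end_face []
rack []
```

View pics/w3.png

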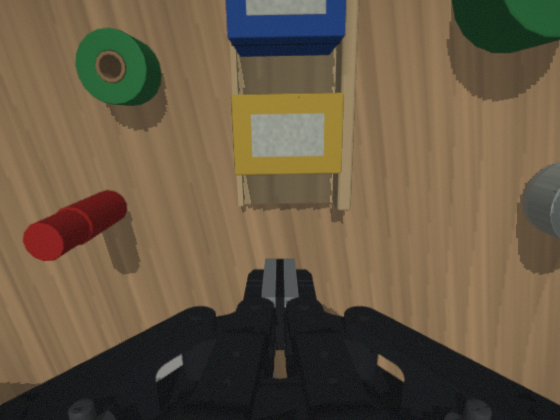

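Picture: the shut fingers are at (280,265). The yellow box's rear edge is at row 175, its mid-line is at column 288, and its sides are parallel to the tool. I'll shift about 4 mm along tool y, lower, and push.

Call:
carry_out(
  increments=[
    [[0,4,15],[0,0,0]],
    [[0,0,24],[0,0,0]],
    [[0,0,24],[0,0,0]],
    [[0,0,22],[0,0,0]],
    [[0,0,14],[0,0,0]],
    [[0,0,7],[0,0,0]],
    [[0,0,0],[0,0,0]],
    [[0,0,0],[0,0,0]],
  ],
)

```text
time_s: 13.85
tool_pos: [0.5174, -0.1424, 0.0353]
eef_rot: [[0.184, 0.983, 0.0], [0.983, -0.184, -0.0], [-0.0, 0.0, -1.0]]
wrist_force: [0.2, -0.1, 0.9]
finger_gap: 0.0003
```

Call:
carry_out(
  increments=[
    [[5,0,0],[0,0,0]],
    [[6,0,0],[0,0,0]],
    [[6,0,0],[0,0,0]],
    [[5,0,0],[0,0,0]],
    [[5,0,0],[0,0,0]],
    [[5,0,0],[0,0,0]],
    [[5,0,0],[0,0,0]],
    [[5,0,0],[0,0,0]],
  ],
)

```text
time_s: 14.52
tool_pos: [0.5251, -0.1005, 0.0349]
eef_rot: [[0.184, 0.983, 0.0], [0.983, -0.184, -0.0], [-0.0, 0.0, -1.0]]
wrist_force: [-0.6, -1.3, 0.4]
finger_gap: 0.0003
```

Call:
carry_out(
  increments=[
    [[6,0,0],[0,0,0]],
    [[6,0,0],[0,0,0]],
    [[6,0,0],[0,0,0]],
    [[6,0,0],[0,0,0]],
    [[6,0,0],[0,0,0]],
    [[5,0,0],[0,0,0]],
    [[5,0,0],[0,0,0]],
    [[5,0,0],[0,0,0]],
  ],
)

```text
time_s: 15.18
tool_pos: [0.5333, -0.0562, 0.0347]
eef_rot: [[0.184, 0.983, -0.0], [0.983, -0.184, -0.0], [-0.0, -0.0, -1.0]]
wrist_force: [0.3, -2.1, -0.4]
finger_gap: 0.0002
```

Run:
```python
from h import *
st=read_state();ss=[snapshot("side"),snapshot("top")]
cv2.imwrite("pics/s3.png",np.hstack([cv2.resize(s["frame"][a:a+140,b:b+140],(396,396),interpolation=2) for s,a,b in((ss[0],190,210),(ss[1],160,180))]))
print(st["tool_pos"],1e0*st["eef_rot"].T@st["wrist_force"])
for s in ss:
  for t in("yellow_box","blue_box","red_box","end_face"): print(t,[(np.round(r["xyz"],4),round(r["score"],2),np.round(1e3*st["eef_rot"].T@(r["xyz"]-st["tool_pos"]))) for r in pinpoint(s,t)[:1]])
```

```text
[ 0.53331883 -0.0562059   0.03472174] [-1.97474878  0.69654669  0.35694357]
yellow_box [(array([ 0.5425, -0.0219,  0.0075]), 0.74, array([35.,  3., 27.]))]
blue_box [(array([0.549 , 0.0273, 0.01  ]), 0.7, array([85.,  0., 25.]))]
red_box [(array([0.5684, 0.129 , 0.0064]), 0.93, array([188.,   0.,  28.]))]
end_face [(array([0.574 , 0.1723, 0.0125]), 0.81, array([232.,  -2.,  22.]))]
yellow_box [(array([ 0.5367, -0.0181,  0.0051]), 0.58, array([38., -4., 30.]))]
blue_box [(array([0.5447, 0.0301, 0.0075]), 0.73, array([87., -5., 27.]))]
red_box [(array([0.5678, 0.1275, 0.0132]), 0.97, array([187.,   0.,  22.]))]
end_face [(array([ 0.5406, -0.0202,  0.0104]), 0.39, array([37.,  1., 24.]))]
```

View pics/s3.png

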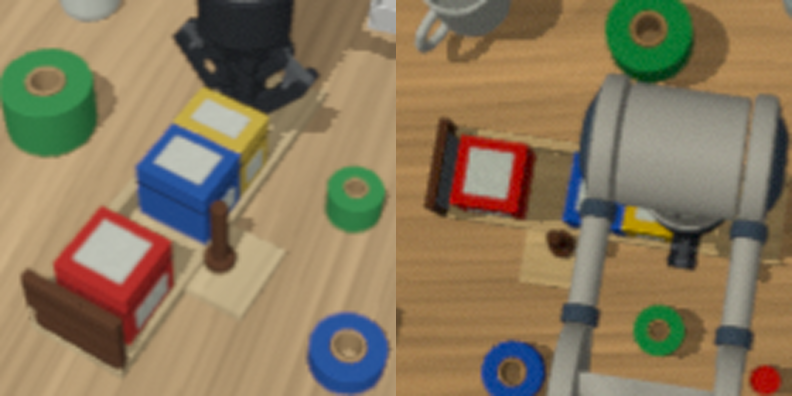

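Yellow and blue are now touching and square, pushed with about 2 N, with roughly 44 mm left to the red box. I'll keep pushing, slower near the end.

Call:
carry_out(
  increments=[
    [[5,0,0],[0,0,0]],
    [[5,0,0],[0,0,0]],
    [[5,0,0],[0,0,0]],
    [[5,0,0],[0,0,0]],
    [[5,0,0],[0,0,0]],
    [[5,0,0],[0,0,0]],
    [[4,0,0],[0,0,0]],
    [[3,0,0],[0,0,0]],
  ],
)

```text
time_s: 16.35
tool_pos: [0.5402, -0.0197, 0.0348]
eef_rot: [[0.183, 0.983, -0.0], [0.983, -0.183, 0.0], [0.0, -0.0, -1.0]]
wrist_force: [-0.1, -1.6, 0.3]
finger_gap: 0.0001
```

Call:
carry_out(
  increments=[
    [[1.5,0,0],[0,0,0]],
    [[1,0,0],[0,0,0]],
    [[1,0,0],[0,0,0]],
    [[1,0,0],[0,0,0]],
    [[1,0,0],[0,0,0]],
    [[1,0,0],[0,0,0]],
  ],
)

```text
time_s: 16.85
tool_pos: [0.5413, -0.014, 0.0348]
eef_rot: [[0.184, 0.983, 0.0], [0.983, -0.184, -0.0], [-0.0, 0.0, -1.0]]
wrist_force: [-0.9, -1.9, 0.8]
finger_gap: -0.0001
```

```bash
cat > f.py <<'E'
from h import *
st=read_state();print(st["tool_pos"],st["eef_rot"].T@st["wrist_force"])
s=snapshot("side")
for t in("yellow_box","blue_box","red_box","end_face"): print(t,[(round(r["score"],2),np.round(1e3*st["eef_rot"].T@(r["xyz"]-st["tool_pos"]))) for r in pinpoint(s,t)[:1]])
F=np.array([(lambda q:q["eef_rot"].T@q["wrist_force"])(read_state() if not snapshot("side") is None else 0) for _ in range(4)]);print(F.mean(0),F.std(0))
E
python3 f.py
```

```text
[ 0.54129711 -0.01399502  0.03480344] [-2.04893393 -0.4967676  -0.82509564]
yellow_box [(0.7, array([36., -1., 29.]))]
blue_box [(0.77, array([85.,  2., 30.]))]
red_box [(0.7, array([142.,  -2.,  31.]))]
end_face [(0.58, array([190.,   0.,  23.]))]
[-1.46910762 -0.24818063  0.25140676] [0.63629072 0.33729685 0.51881596]
```

Call:
carry_out(
  increments=[
    [[1,0,0],[0,0,0]],
    [[1,0,0],[0,0,0]],
    [[1,0,0],[0,0,0]],
    [[1,0,0],[0,0,0]],
    [[1,0,0],[0,0,0]],
    [[1,0,0],[0,0,0]],
  ],
)

```text
time_s: 17.8
tool_pos: [0.5424, -0.008, 0.0348]
eef_rot: [[0.184, 0.983, 0.0], [0.983, -0.184, -0.0], [-0.0, 0.0, -1.0]]
wrist_force: [0.3, -3.4, 0.5]
finger_gap: -0.0002
```

Call:
carry_out(
  increments=[
    [[0.5,0,0],[0,0,0]],
    [[0.5,0,0],[0,0,0]],
    [[0.5,0,0],[0,0,0]],
    [[0.5,0,0],[0,0,0]],
  ],
)

```text
time_s: 18.13
tool_pos: [0.5427, -0.006, 0.0348]
eef_rot: [[0.184, 0.983, -0.0], [0.983, -0.184, 0.0], [-0.0, -0.0, -1.0]]
wrist_force: [-0.4, -3.4, 0.8]
finger_gap: -0.0001
```

Call:
carry_out(
  increments=[
    [[0.5,0,0],[0,0,0]],
    [[0.5,0,0],[0,0,0]],
    [[0,0,0],[0,0,0]],
  ],
)

```text
time_s: 18.38
tool_pos: [0.543, -0.005, 0.0348]
eef_rot: [[0.184, 0.983, 0.0], [0.983, -0.184, 0.0], [0.0, -0.0, -1.0]]
wrist_force: [-0.1, -1.5, 0.2]
finger_gap: 0.0001
```

Call:
carry_out(
  increments=[
    [[0.5,0,0],[0,0,0]],
    [[0.5,0,0],[0,0,0]],
    [[0.5,0,0],[0,0,0]],
  ],
)

```text
time_s: 18.63
tool_pos: [0.5432, -0.0036, 0.0348]
eef_rot: [[0.184, 0.983, 0.0], [0.983, -0.184, -0.0], [-0.0, 0.0, -1.0]]
wrist_force: [-0.4, -3.4, 0.3]
finger_gap: -0.0
```

Call:
carry_out(
  increments=[
    [[0.5,0,0],[0,0,0]],
    [[0.5,0,0],[0,0,0]],
  ],
)

```text
time_s: 18.8
tool_pos: [0.5434, -0.0026, 0.0348]
eef_rot: [[0.184, 0.983, -0.0], [0.983, -0.184, 0.0], [0.0, -0.0, -1.0]]
wrist_force: [-1.9, -2.8, 0.5]
finger_gap: 0.0
```

Call:
carry_out(
  increments=[
    [[0.5,0,0],[0,0,0]],
    [[0.5,0,0],[0,0,0]],
  ],
)

```text
time_s: 18.97
tool_pos: [0.5436, -0.002, 0.0348]
eef_rot: [[0.184, 0.983, -0.0], [0.983, -0.184, -0.001], [-0.001, 0.0, -1.0]]
wrist_force: [-1.0, -6.8, 1.4]
finger_gap: 0.0001
```

Call:
carry_out(
  increments=[
    [[0.2,0,0],[0,0,0]],
    [[0,0,0],[0,0,0]],
  ],
)

```text
time_s: 19.13
tool_pos: [0.5435, -0.002, 0.0348]
eef_rot: [[0.184, 0.983, -0.0], [0.983, -0.184, -0.001], [-0.001, -0.0, -1.0]]
wrist_force: [-1.8, -5.2, 1.0]
finger_gap: 0.0001
```

Call:
carry_out(
  increments=[
    [[0.2,0,0],[0,0,0]],
    [[0,0,0],[0,0,0]],
  ],
)

```text
time_s: 19.3
tool_pos: [0.5436, -0.002, 0.0348]
eef_rot: [[0.184, 0.983, -0.0], [0.983, -0.184, -0.001], [-0.001, 0.0, -1.0]]
wrist_force: [-2.3, -7.1, 1.5]
finger_gap: 0.0001
```

Call:
carry_out(
  increments=[
    [[0.3,0,0],[0,0,0]],
    [[0.2,0,0],[0,0,0]],
    [[0,0,0],[0,0,0]],
  ],
)

```text
time_s: 19.55
tool_pos: [0.5437, -0.0019, 0.0347]
eef_rot: [[0.185, 0.983, -0.0], [0.983, -0.185, -0.002], [-0.002, 0.0, -1.0]]
wrist_force: [-0.9, -6.9, 0.6]
finger_gap: -0.0001
```

Call:
carry_out(
  increments=[
    [[0.2,0,0],[0,0,0]],
    [[0.2,0,0],[0,0,0]],
    [[0,0,0],[0,0,0]],
  ],
)

```text
time_s: 19.8
tool_pos: [0.5437, -0.0019, 0.0346]
eef_rot: [[0.185, 0.983, -0.0], [0.983, -0.185, -0.003], [-0.003, 0.0, -1.0]]
wrist_force: [-1.6, -8.8, 0.4]
finger_gap: -0.0
```

```bash
python3 f.py
```

```text
[ 0.54370874 -0.00190589  0.03463512] [-8.9880184   0.08612451 -0.33241346]
yellow_box [(0.5, array([  88., -175.,   33.]))]
blue_box [(0.73, array([86.,  1., 29.]))]
red_box [(0.63, array([143.,   3.,  28.]))]
end_face [(0.9, array([179.,  -6.,  23.]))]
[-8.85258044  0.52467219 -0.01028488] [0.09590017 0.32476711 0.41522886]
```

Call:
carry_out(
  increments=[
    [[0.3,0,0],[0,0,0]],
    [[0.3,0,0],[0,0,0]],
    [[0.2,0,0],[0,0,0]],
    [[0,0,0],[0,0,0]],
  ],
)

```text
time_s: 20.58
tool_pos: [0.5438, -0.0018, 0.0345]
eef_rot: [[0.185, 0.983, -0.0], [0.983, -0.185, -0.004], [-0.004, 0.0, -1.0]]
wrist_force: [-0.3, -11.7, -1.5]
finger_gap: 0.0
```

```bash
python3 f.py | tail -1
```

```text
[-10.91244056   1.62314013   0.04814666] [0.1259029  0.98936072 0.27591997]
```

Call:
carry_out(
  increments=[
    [[0.3,0,0],[0,0,0]],
    [[0.3,0,0],[0,0,0]],
    [[0.3,0,0],[0,0,0]],
    [[0.2,0,0],[0,0,0]],
    [[0,0,0],[0,0,0]],
  ],
)

```text
time_s: 21.45
tool_pos: [0.5439, -0.0018, 0.0342]
eef_rot: [[0.186, 0.983, -0.001], [0.983, -0.186, -0.006], [-0.006, 0.0, -1.0]]
wrist_force: [-0.6, -16.3, -1.3]
finger_gap: -0.0001
```

```bash
python3 f.py | tail -1
```

```text
[-15.05213506   2.13809644   1.34640816] [0.56202199 0.45354692 0.42977294]
```

Call:
carry_out(
  increments=[
    [[0,0,0],[0,0,0]],
    [[0,0,0],[0,0,0]],
    [[0,0,0],[0,0,0]],
    [[0,0,0],[0,0,0]],
    [[0,0,0],[0,0,0]],
    [[0,0,0],[0,0,0]],
    [[0,0,0],[0,0,0]],
    [[0,0,0],[0,0,0]],
  ],
)

```text
time_s: 22.57
tool_pos: [0.5439, -0.0018, 0.0342]
eef_rot: [[0.186, 0.983, -0.001], [0.983, -0.186, -0.006], [-0.006, 0.0, -1.0]]
wrist_force: [-1.0, -15.0, -2.0]
finger_gap: -0.0
```

Call:
carry_out(
  increments=[
    [[0,0,0],[0,0,0]],
    [[0,0,0],[0,0,0]],
    [[0,0,0],[0,0,0]],
    [[0,0,0],[0,0,0]],
    [[0,0,0],[0,0,0]],
    [[0,0,0],[0,0,0]],
    [[0,0,0],[0,0,0]],
    [[0,0,0],[0,0,0]],
  ],
)

```text
time_s: 23.23
tool_pos: [0.5438, -0.0018, 0.0342]
eef_rot: [[0.186, 0.983, -0.001], [0.983, -0.186, -0.006], [-0.006, 0.0, -1.0]]
wrist_force: [-0.8, -15.0, -2.1]
finger_gap: 0.0004
```

Held for about 1.8 s at a steady 15 N at the wrist, which is about 12 to 15 N at the board after the roughly 3 N of sliding friction. Now I'll draw back.

Call:
carry_out(
  increments=[
    [[-1,0,0],[0,0,0]],
    [[-1,0,0],[0,0,0]],
    [[-1,0,0],[0,0,0]],
    [[-2,0,0],[0,0,0]],
    [[-5,0,0],[0,0,0]],
    [[-12,0,0],[0,0,0]],
    [[-15,0,0],[0,0,0]],
    [[-10,0,0],[0,0,0]],
  ],
)

```text
time_s: 23.9
tool_pos: [0.5353, -0.0458, 0.0349]
eef_rot: [[0.184, 0.983, 0.0], [0.983, -0.184, -0.0], [-0.0, 0.0, -1.0]]
wrist_force: [-0.8, 1.0, -0.9]
finger_gap: 0.0004
```

Call:
carry_out(
  increments=[
    [[-10,0,-10],[0,0,0]],
    [[0,0,-20],[0,0,0]],
    [[-20,0,-30],[0,0,0]],
    [[-30,0,-30],[0,0,0]],
    [[-30,0,-30],[0,0,0]],
    [[-20,0,-20],[0,0,0]],
    [[0,0,0],[0,0,0]],
    [[0,0,0],[0,0,0]],
  ],
)

```text
time_s: 24.57
tool_pos: [0.5159, -0.1532, 0.1762]
eef_rot: [[0.186, 0.982, 0.004], [0.982, -0.186, -0.001], [-0.0, 0.004, -1.0]]
wrist_force: [-0.1, 1.1, -0.6]
finger_gap: -0.0002
```

Run:
```python
from h import *
st=read_state();print(st["tool_pos"],st["wrist_force"],st["time_s"])
ss=[snapshot("side"),snapshot("top")]
cv2.imwrite("pics/s4.png",np.hstack([cv2.resize(s["frame"][a:a+150,b:b+200],(398,300),interpolation=2) for s,a,b in((ss[0],170,200),(ss[1],160,180))]))
y=np.array([.184,.983,0])
for s in ss:
  e=np.array([.574,.1705,.008])
  for t in("yellow_box","blue_box","red_box","end_face","green_roll","basket"): print(t,[(np.round(r["xyz"],3),round(r["score"],2),round(1e3*y@(np.array(r["xyz"])-e))) for r in pinpoint(s,t)[:3]])
```

```text
[ 0.51587363 -0.15321496  0.17619062] [-0.0766594   1.11088936 -0.60112806] 24.5667
yellow_box [(array([0.55 , 0.033, 0.009]), 0.78, -140)]
blue_box [(array([0.558, 0.084, 0.011]), 0.8, -88)]
red_box [(array([0.57 , 0.138, 0.008]), 0.82, -32)]
end_face [(array([0.574, 0.174, 0.009]), 0.78, 4)]
green_roll [(array([ 0.7  , -0.021,  0.001]), 0.86, -165), (array([ 0.419, -0.024, -0.001]), 0.72, -219), (array([ 0.404, -0.318,  0.006]), 0.71, -511)]
basket [(array([ 0.402, -0.321,  0.001]), 0.91, -515)]
yellow_box [(array([0.546, 0.033, 0.008]), 0.77, -140), (array([0.569, 0.138, 0.01 ]), 0.66, -33)]
blue_box [(array([0.554, 0.084, 0.009]), 0.91, -89), (array([ 0.612, -0.421, -0.   ]), 0.46, -574)]
red_box [(array([0.573, 0.14 , 0.01 ]), 0.93, -30), (array([ 0.407, -0.32 , -0.001]), 0.51, -513)]
end_face [(array([0.574, 0.169, 0.01 ]), 0.84, -1)]
green_roll [(array([ 0.701, -0.018, -0.002]), 0.98, -162), (array([ 0.404, -0.326,  0.001]), 0.79, -519), (array([ 0.424, -0.02 , -0.003]), 0.74, -215)]
basket [(array([ 0.408, -0.321, -0.   ]), 0.72, -514), (array([0.575, 0.169, 0.011]), 0.4, -2)]
```

View pics/s4.png

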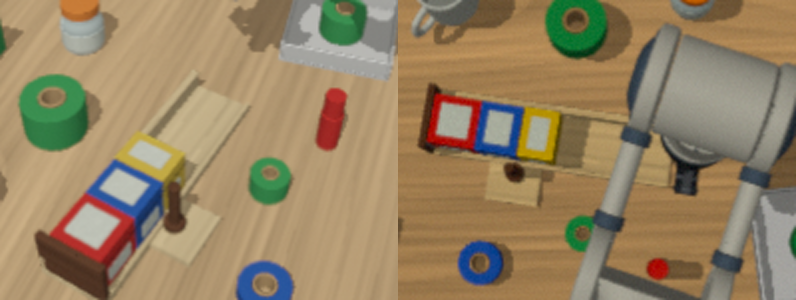

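The row is tight and square against the end board, at -31, -88 and -140 mm against an ideal of -31, -89 and -139. The roll lies in the basket and the arm is clear, so I'll hand in.

```bash
python3 -c "
from rig import *
print(hand_in())"
```

```text
the job is handed in; nothing more can be done
None
```

I moved the green roll, closed the row against the end board, and handed the job in at about 25 s; hand-in gives no verdict.

**Roll:** I lifted the middle-sized green roll, the one on the peg, off and laid it flat in the white basket. The last check put it within about 6 mm of the basket's centre.

**Row:** I slid yellow, blue and red together along the rack until the force rose with no further movement. I held that for about 1.8 s at a steady 15 N at the wrist, then drew back. The one reading as the hold began was about 16 N.

**Last checks:**
- **Boxes:** The box centres measured about -31, -88 and -140 mm from the end board, against -31, -89 and -139 for a closed row. The networks are only good to about 4 mm, so the hard stop is the firmer evidence that the row is closed.
- **Surroundings:** In the last pictures the boxes look square to the rack. The bystanders in view look unmoved, though I did not measure them again. The arm was clear and touching nothing.
- **Not measured directly:** The force on the board itself was not measured. Taking off about 3 N of sliding friction, it should have been 12 to 15 N.
- **Disagreement:** The side camera put the end face about 4 mm farther out than the top camera did, which is within the networks' stated error.

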